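Padlock the media box in the surveillance van

TASK

Shut the lid of the grey steel media box, hook the big open padlock onto its two locking tabs so that the free end of the shackle goes down through the hole in both and into the lock, and press the shackle down until the pawl clicks and it stays down. The shackle is swung aside and must be over its hole before it is pressed. Leave the padlock standing upright on the desk under the tabs, don't lean on it (a light push is enough), and leave the other things on the desk where they are.

Things in the scene. Friction and masses are not known exactly. Their poses are not given: they have to be found in the camera images.
- lid (a joint): Hinge of the box's lid, rad: 0 is fully shut, positive is raised at the front. A stiff hinge: the lid stays at any angle and needs 1.5 to 4 N downwards at its front edge to move; no latch. The box is fixed to the desk: grey painted steel, 190 mm deep, 250 mm wide, 93 mm high when shut, hinged along its far side. Its seam is 57 mm above the desk, the lid is 36 mm high.
- lid_front (a point): Point on the top of the lid, on its middle line, 30 mm behind its front edge and 160 mm in front of the hinge line: a good place to push it shut. x points from the front to the hinge along the lid, z out of the lid's top. When the lid is shut it is 93 mm above the desk.
- tab_hole (a point): Centre of the padlock hole at the upper face of the tabs when the lid is shut, 60 mm above the desk, 20 mm in front of the box's front wall; it is fixed to the box. x points from the hole to the box, y along the box's front, z up. The hole is round, 13 mm wide, through both tabs.
- lid_tab (a point): Centre of the same hole in the lid's own tab, at that tab's underside; it moves with the lid and meets the lower tab when shut. Two bare steel tabs, each 3 mm thick and 44 mm wide, stick out 36 mm from the middle of the front: the lower on the box (54 to 57 mm above the desk), the upper on the lid (57 to 60 mm when shut). Hole centre to the tab's free front edge 16 mm. Below them is free space down to the desk.
- padlock_center (a point): Middle of the body of the large open padlock: a laminated steel block 62 (x) by 28 (y) by 50 mm (z, up), standing loose on the desk; the point is 25 mm above its underside. 0.5 kg with the shackle. The shackle's fixed leg stays in the body, on its x axis at -19 mm; the hole for the free leg is in its top at +19 mm on x.
- shackle_top (a point): Top of the shackle's bow, half-way between its legs. The shackle is a round bar, 9 mm thick, its legs 38 mm apart, bent to a half circle of 19 mm radius. Its x axis points from the fixed to the free leg, z up; it turns with the swing. When open the top is 103 mm above the padlock's underside, when locked about 82 mm. The padlock can be lifted by the bow, pinched across its y: the body hangs from it.
- shackle_free_end (a point): The rounded lower end of the shackle's free leg (9 mm thick). When open it hangs 14 mm above the top of the padlock's body, so the 6 mm of both tabs pass through this gap from the side; when locked it is 8 mm inside the body, about 42 mm above the desk.
- shackle (a joint): How far the shackle is pushed into the body, m: 0 open, 0.022 at its stop. A spring pushes it back up (3 N at 0, 6 N at the stop). A hidden pawl resists from 0.012 on, most at 0.016 (about 12 N in all), then gives way and snaps in (clicks) 1 mm before the stop, at 0.021; then the shackle stays down and cannot be opened again. Let go earlier and it springs up.
- swing (a joint): How far the raised shackle is swung round its fixed leg, rad, seen from above positive is anticlockwise: at 0 the free leg is over its hole in the body (11.6 mm wide for the 9 mm leg); otherwise the free end lands on top of the body after 14 mm of pressing and it cannot lock. It turns easily (0.01 N m) and stays as left; the range is -1.6 to 1.6.
- padlock: The large padlock as a whole, origin at the centre of its underside, same axes as padlock_center.
- table: The white desk top, its surface at height 0.
- small_padlock_center (a point): A small brass padlock, already locked, 42 x 22 x 36 mm body, 60 mm high in all, standing on the desk: leave it. The point is 18 mm above its underside.
- handset: A black hand-held radio lying on the desk, 130 x 58 x 34 mm with a 120 mm aerial at +x. Leave it.
- trackball: A white trackball, 150 x 85 x 41 mm. Leave it.
- phone: A black phone lying flat, 145 x 70 x 10 mm. Leave it.
- drive: An aluminium disk drive lying flat, 115 x 80 x 22 mm. Leave it.
- mug: A white mug, 78 mm wide, 92 mm high. Leave it.
Things that resemble listed ones, but are neither listed nor needed, are in the scene too. What is shaped like the padlock but purple or red is not meant.

How it is judged:
On the way, in this order (a step that is already met when the one before it is completed fails the run):
1. the lid is shut (value of joint lid below 0.02 rad), for 0.2 s.
2. the shackle is clicked home through the tabs (value of joint shackle above 0.0195 m and horizontal distance between shackle_free_end and tab_hole below 0.006 m), for 0.2 s.
At the end, for the whole second after the job is handed in: The lid is shut (within 0.03 rad), the padlock's free leg passes down through the hole of both tabs (end within 6 mm of the hole's axis and below 50 mm), the shackle is clicked in (pushed in more than 19.5 mm and staying there by itself), and the padlock stands upright (within 0.2 rad) and still (all of step 2 and value of joint lid below 0.03 rad and height (world z) of shackle_free_end below 0.05 m and angle between padlock_center's own z axis and vertical below 0.2 rad and linear speed of padlock below 0.02 m/s); the robot touches nothing.
It fails at once if the padlock is leaned on: pressed on the desk with more than 60 N (contact force between padlock and table above 60 N).
It fails at once if the padlock is knocked over (angle between padlock_center's own z axis and vertical above 0.8 rad).
It fails at once if another thing on the desk is shoved more than 40 mm (distance of any of small_padlock_center, handset, trackball, phone, drive, mug from where it was at the start of the episode above 0.04 m).
It also fails if it takes over 72 s, if anything falls off the work surface, if the arm or the gripper's body presses on something with over 40 N, if the wrist force passes 120 N, or if a joint passes its speed limit or range.

ROBOT

A 7-joint arm with a two-finger parallel gripper is mounted at the origin on the work surface. World frame = base frame: x ahead of the robot, y to its left, z up, the work surface at z = 0. Lengths are in m, angles in rad, forces in N, time in s.
With the tool pointing down it reaches from about 0.425 to 0.925 m from the base axis. Payload 6.8 kg.
Tool frame: the origin (TCP) lies between the finger pads; the fingertips stand 22 mm ahead of it and the grasp point (between the pads) lies 3 mm ahead of it (bot.tip_reach is the distance from the TCP to the fingertips, in m); z points along the fingers, x is the direction in which the jaws open and shut, and the axes are right-handed (so a half turn about z gives the same grasp; the last joint's range is limited). The gripper opens to 85 mm and grips with 20 to 120 N. Pads are 22 mm wide; open, the fingers measure 114 mm over their backs; the gripper's body (76 mm by 85 mm) begins 54 mm behind the grasp point. The pads swing forward as they close: fully open they stand 13 mm farther back than shut.
Start: joints at [-1.383, 0.477, 0.022, 1.555, -0.011, 1.109, -0.083], TCP at [0.197, 0.646, 0.253] pointing down, gripper open.
Joint ranges: [-2.96, 2.96], [-0.34, 2.1], [-1.41, 1.46], [0.24, 2.44], [-1.37, 4.51], [0.17, 1.92], [-2.96, 2.96]. Speed limits (rad/s): [2.39, 2.39, 3.14, 3.14, 3.14, 3.14, 3.14].

INTERFACE

Orientations are given as a unit quaternion [w, x, y, z].
In Python, from station import bot gives the robot as it stands.
- The arm moves only by the tool step_arm, never from a script. Its argument "targets" is a list of rows, each a list of 5 numbers: the shift along the tool's x, y, z in mm, then the turn about the tool's z in degrees, then the closure, from 0 (fully open) to 1 (shut). In form: [[dx, dy, dz, spin, jaw], ...]. A call has 1 to 20 rows; each row is the pose to reach, as a shift and turn from the pose commanded when the call began, along the tool's axes at that moment; what a row does not reach only later rows make up. A row lasts 1/12 s, in which the tool goes at most 41.7 mm and 7.16 degrees, less where a joint would pass 70% of its speed; a pose out of reach is approached as far as the arm can. A call with a gripper value outside its range is refused whole. The fingers move at their own pace and stop on an object; "newtons" is the grip in N (left out, the last holds). Time passes only in rows, so rows that repeat a pose let the fingers close. It gives the time, the measured TCP pose, the force and the opening at its end, in the units of the state.
- bot.get_obs(): the state, without advancing time (a new reading comes with each control period).
- bot.read_camera(name): name is "scene" or "top" or "wrist"; returns a dict with "frame" (420x560x3 uint8, red, green, blue), "z_map" (420x560 float32, m along the optical axis (not along the pixel's ray), 0 where there is no reading), "fov_y" (degrees; the focal length in pixels is half the picture's height over the tangent of half this angle, whatever the lens; pixels are square), "cx", "cy" (the principal point, pixels), "R" (3x3) and "t" (3): a world point X has camera coordinates R X + t. Camera axes: x right, y down, z forward; pixel columns grow to the right and rows downward; lengths in m; the calibration is good to about 2 mm. The wrist camera is an equidistant fisheye: a pixel r from the principal point sees the ray r / f radians off the axis. A picture is of the moment at which its call begins.
- bot.hand_in(): hands the job in, once; it reports no verdict.
The state is a dict: "t": time; "q": joint angles; "joint_vel": joint speeds; "joint_torque": joint torques, N m; "eef_pos": TCP position; "tool_rot": TCP orientation; "contact_force": force on the tool from outside, world axes, zero at the start; "torque": the same for the moment, N m; "gripper_width": opening from 0.0 (shut) to 1.0 (fully open).
Only numpy, scipy, OpenCV 4.12 (cv2) and the standard library are available. Lean on these libraries where they do the work, as an engineer would, in place of code of your own. Each camera call takes 0.05 s, during which the arm holds its last target.

## Working session

There is one attempt and no reset: what is moved stays moved. The work goes in short steps, Python scripts to look and compute and a tool call to move; the robot and the scene stay as the last step left them, time stands still between calls to the robot, and variables do not carry over. Pictures are saved under pics/ and viewed, and the job is handed in when it is done.

Besides the shell and the picture viewer there is one more tool, called after "Request:" as name(argument=value, ...) on one line, values as JSON. step_arm: Moves the arm, as the interface text tells. Its arguments: {"type":"object","properties":{"targets":{"type":"array"},"newtons":{"type":"number"}},"required":["targets"]}

```bash
ls; mkdir -p pics
cat > h.py <<'E'
import numpy as np, cv2
from station import bot
def f_of(c): return c["frame"].shape[0]/2/np.tan(np.radians(c["fov_y"])/2)
def save(c,n,crop=None,s=1):
    im=c["frame"][:,:,::-1]
    if crop: im=im[crop[1]:crop[3],crop[0]:crop[2]]
    cv2.imwrite("pics/"+n,cv2.resize(im,None,fx=s,fy=s,interpolation=cv2.INTER_CUBIC))
def cloud(c):
    h,w=c["z_map"].shape; f=f_of(c); u,v=np.meshgrid(np.arange(w),np.arange(h)); z=c["z_map"]
    P=np.stack([(u-c["cx"])/f*z,(v-c["cy"])/f*z,z],-1)
    return (P-c["t"])@c["R"]
def ray(c,u,v,h):
    f=f_of(c); d=np.array([(u-c["cx"])/f,(v-c["cy"])/f,1])@c["R"]; o=-c["t"]@c["R"]
    return o+d*(h-o[2])/d[2]
E
python3 - <<'E'
from h import *
import pickle
for n in("scene","top","wrist"):
    c=bot.read_camera(n); pickle.dump(c,open(n+".pkl","wb")); save(c,n+"0.png",s=1.4); print(n,c["fov_y"],-c["t"]@c["R"])
o=bot.get_obs();print(o)
E
```

```text
pics
scene 43.547282905455106 [1.35680933 0.5781294  0.76794532]
top 43.10896088520632 [ 0.44538072 -0.00249352  1.34785834]
wrist 65.70646984690485 [0.11812597 0.66984479 0.37393796]
{'t': 0.15, 'q': array([-1.38311651,  0.47762252,  0.02234695,  1.55619985, -0.01151611,
        1.10928951, -0.08311223]), 'joint_vel': array([ 0.00068512, -0.00263115, -0.00106736, -0.00138523,  0.0012872 ,
       -0.00016747,  0.00011192]), 'joint_torque': array([ 2.43950642e-03, -5.96924901e+01,  1.61006872e+00, -2.81493527e+01,
        1.26639381e-02,  6.57719342e-03,  4.53914060e-05]), 'eef_pos': array([0.19663084, 0.64529223, 0.25255113]), 'tool_rot': array([ 4.46665058e-04,  8.03581617e-01,  5.95194170e-01, -5.33342164e-04]), 'contact_force': array([ 0.0444866 , -0.10181936,  0.77642265]), 'torque': array([0.02542282, 0.01137231, 0.00262739]), 'gripper_width': 1.001697680020484}
```

View pics/scene0.png

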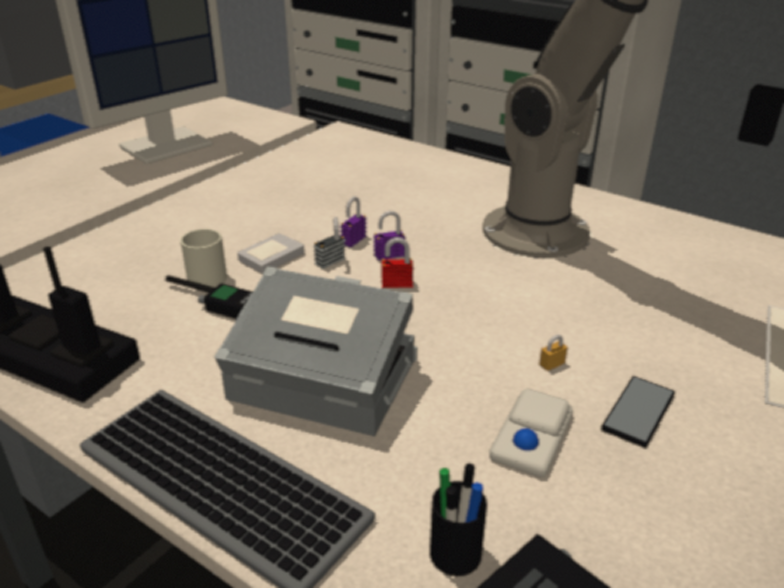

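View pics/top0.png

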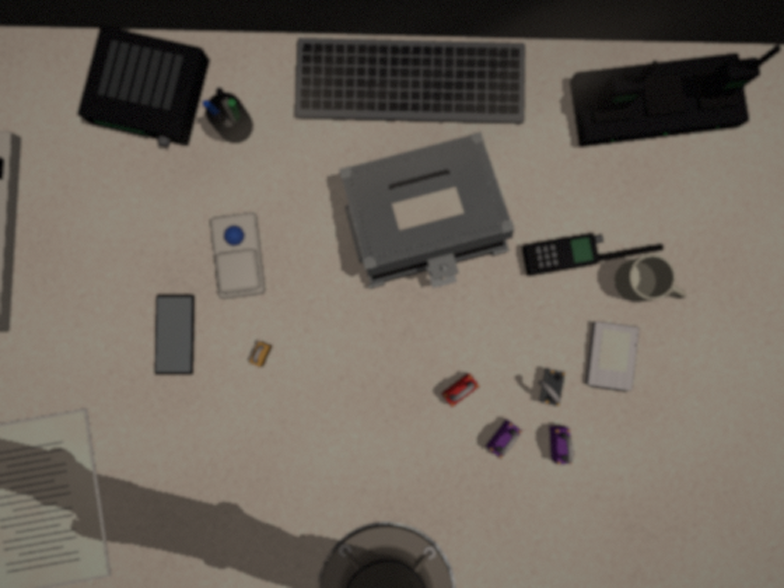

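View pics/wrist0.png

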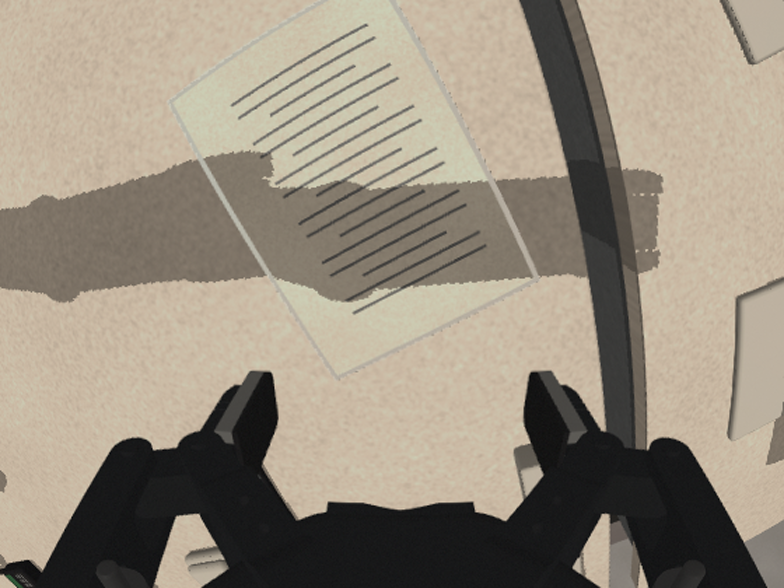

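Candidates for the padlock in the top view (1.4x pixels): the grey laminated one at (550,385), red at (460,390), purple at (503,437) and (560,443), and small brass at (260,352). The grey laminated one with the shackle swung aside matches the description. I'll check it in a crop.

Run:
```python
from h import *
import pickle
c=pickle.load(open("top.pkl","rb")); save(c,"topc.png",(300,230,440,340),5.5)
P=cloud(c)
s=pickle.load(open("scene.pkl","rb")); save(s,"scenec.png",(140,130,300,250),5)
for u,v in[(393,275),(395,270),(375,274),(240,140),(315,194),(249,124),(343,95),(364,165),(262,188),(310,190),(317,200)]: print((u,v),P[v,u].round(4))
Q=cloud(s)
for u,v in[(235,180),(246,192),(200,200)]: print((u,v),Q[v,u].round(4))
```

```text
(393, 275) [ 0.3709 -0.2766  0.0443]
(395, 270) [ 0.3833 -0.2803  0.049 ]
(375, 274) [ 0.3698 -0.2402  0.0021]
(240, 140) [0.7017 0.1096 0.0013]
(315, 194) [ 0.5567 -0.0778  0.1229]
(249, 124) [0.7236 0.0817 0.0921]
(343, 95) [ 0.8262 -0.1522 -0.0017]
(364, 165) [ 0.6243 -0.187   0.1424]
(262, 188) [0.5655 0.0443 0.1438]
(310, 190) [ 0.5662 -0.0664  0.1175]
(317, 200) [ 0.5479 -0.0868  0.0606]
(235, 180) [ 0.3802 -0.2745  0.0287]
(246, 192) [ 0.3735 -0.2414 -0.0024]
(200, 200) [ 0.6437 -0.1515  0.1404]
```

View pics/topc.png

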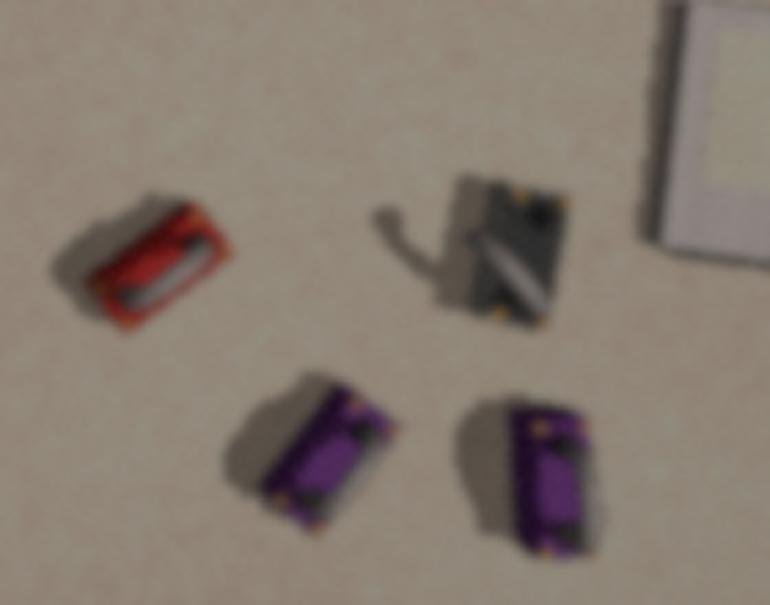

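View pics/scenec.png

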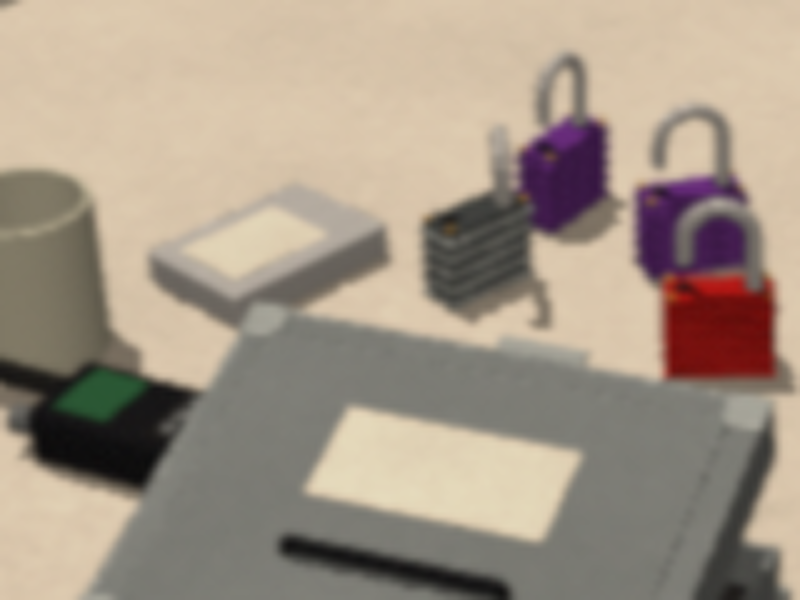

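The crop confirms it: a grey laminated body at about (0.38,-0.28), with the bow swung anticlockwise. Next I'll measure the box.

Run:
```python
from h import *
import pickle
c=pickle.load(open("top.pkl","rb")); P=cloud(c); save(c,"box.png",(225,80,385,220),5)
fr=c["frame"].astype(int)
m=np.zeros(P.shape[:2],bool); m[100:180,250:358]=1
m&=(P[:,:,2]>.09)&(P[:,:,2]<.17)
pts=P[m]; 
A=np.c_[pts[:,:2],np.ones(len(pts))]; 
for _ in range(6):
    k=np.linalg.lstsq(A,pts[:,2],rcond=None)[0]; r=pts[:,2]-A@k; g=abs(r)<.006; pts=pts[g];A=A[g]
print(len(pts),k,np.degrees(np.arctan(np.hypot(*k[:2]))),np.degrees(np.arctan2(-k[1],-k[0])))
# outline of lid
mm=np.zeros(m.shape,np.uint8); X=P[:,:,:2]; mm[m & (abs(P[:,:,2]-(P[:,:,0]*k[0]+P[:,:,1]*k[1]+k[2]))<.008)]=255
n,l,st,ce=cv2.connectedComponentsWithStats(mm); i=1+np.argmax(st[1:,4]); q=P[l==i][:,:2].astype(np.float32)
R=cv2.minAreaRect(q); print(R, cv2.boxPoints(R))
```

```text
6895 [-0.28366591 -0.08212688  0.30831351] 16.45268074205178 16.146773058676867
((0.6778690218925476, -0.04674188792705536), (0.1843389868736267, 0.24995587766170502), 15.859942436218262) [[ 0.55505335  0.04828976]
 [ 0.623363   -0.19215094]
 [ 0.8006847  -0.14177354]
 [ 0.732375    0.09866716]]
```

View pics/box.png

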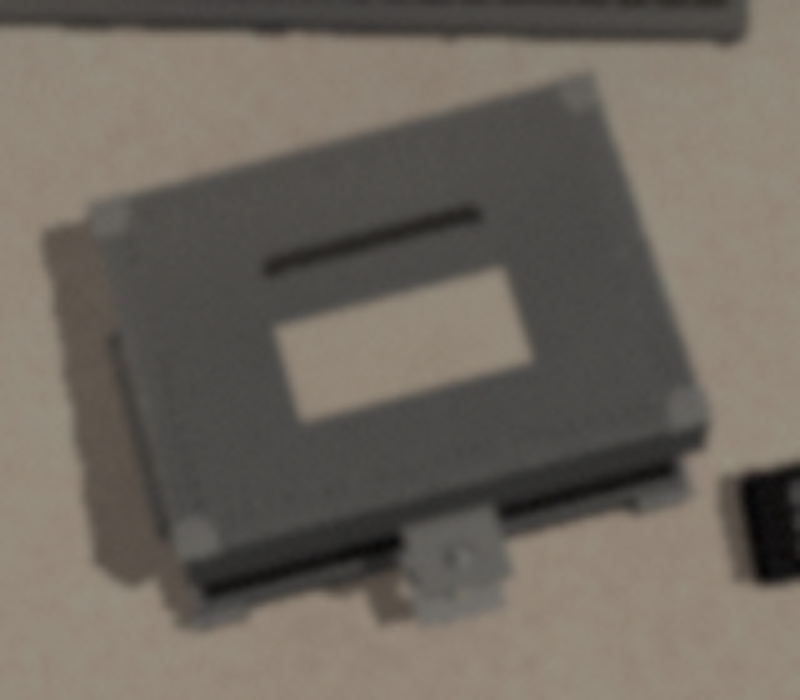

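The lid is raised about 0.29 rad and the box is yawed about 16°. From that I get tab_hole ≈ (0.555,-0.082) and lid_front ≈ (0.60,-0.069). I'll move above the lid with the gripper shut.

Request:
step_arm(targets=[[-28,30,0,6.5,1],[-85,89,0,19.5,1],[-142,148,0,32.5,1],[-170,178,0,39,1],[-199,207,0,45.5,1],[-227,237,0,52,1],[-255,267,0,58.5,1],[-284,296,0,65,1],[-312,326,0,71.5,1],[-340,355,0,78,1],[-369,385,0,84.5,1],[-397,415,0,91,1],[-425,444,0,97.5,1],[-454,474,0,104,1],[-482,504,0,110.5,1],[-510,533,0,117,1],[-539,563,0,123.5,1],[-567,592,0,130,1],[-567,592,0,130,1],[-567,592,0,130,1]])

```text
t: 1.82
eef_pos: [0.5987, -0.0731, 0.2533]
tool_rot: [0.001, 0.878, -0.479, 0.001]
contact_force: [-1.0, -0.4, -0.2]
gripper_width: -0.0
```

Request:
step_arm(targets=[[0,0,20,0,1],[0,0,45,0,1],[0,0,65,0,1],[0,0,80,0,1],[0,0,86,0,1],[0,0,91,0,1],[0,0,96,0,1],[0,0,101,0,1],[0,0,106,0,1],[0,0,111,0,1],[0,0,116,0,1],[0,0,121,0,1],[0,0,126,0,1],[0,0,130,0,1],[0,0,133,0,1],[0,0,135,0,1],[0,0,136,0,1],[0,0,137,0,1]])

```text
t: 3.32
eef_pos: [0.5978, -0.0692, 0.1162]
tool_rot: [0.0, 0.879, -0.477, -0.0]
contact_force: [-1.8, -1.0, 2.1]
gripper_width: -0.0
```

Request:
step_arm(targets=[[0,0,1,0,1],[0,0,2,0,1],[0,0,2,0,1],[0,0,2,0,1]])

```text
t: 3.65
eef_pos: [0.5979, -0.0693, 0.1151]
tool_rot: [-0.0, 0.879, -0.477, 0.0]
contact_force: [-3.9, -0.2, 8.1]
gripper_width: -0.002
```

Request:
step_arm(targets=[[0,0,-10,0,1],[0,0,-40,0,1],[0,0,-75,0,0.6],[0,0,-110,0,0],[0,0,-140,0,0],[4,20,-150,0,0],[9,50,-150,0,0],[15,80,-150,0,0],[20,110,-150,0,0],[25,140,-150,0,0],[29,160,-150,0,0],[29,160,-150,0,0],[29,160,-150,0,0],[29,160,-150,0,0]])

```text
t: 4.82
eef_pos: [0.4805, -0.1801, 0.2646]
tool_rot: [-0.0, 0.879, -0.476, 0.0]
contact_force: [-0.2, -0.4, -0.4]
gripper_width: 1.001
```

```bash
cat >> h.py <<'E'
def fe_ray(c,u,v):
    f=f_of(c); x,y=u-c["cx"],v-c["cy"]; r=np.hypot(x,y); a=r/f
    d=np.array([np.sin(a)*x/max(r,1e-9),np.sin(a)*y/max(r,1e-9),np.cos(a)])
    return -c["t"]@c["R"], d@c["R"]
def fe_pt(c,u,v,h):
    o,d=fe_ray(c,u,v); return o+d*(h-o[2])/d[2]
def fe_proj(c,X):
    p=c["R"]@np.asarray(X)+c["t"]; a=np.arctan2(np.hypot(p[0],p[1]),p[2]); n=np.hypot(p[0],p[1]); f=f_of(c)
    return np.array([c["cx"]+f*a*p[0]/n,c["cy"]+f*a*p[1]/n])
E
python3 - <<'E'
from h import *
import pickle
c=bot.read_camera("wrist");pickle.dump(c,open("w1.pkl","wb")); save(c,"w1.png",s=1.4)
print(bot.get_obs()["eef_pos"],-c["t"]@c["R"],c["R"])
print(fe_proj(c,[.555,-.0824,.06]),fe_proj(c,[.38,-.28,.05]))
E
```

```text
[ 0.48065029 -0.1797722   0.2644607 ] [ 0.54764063 -0.13495743  0.38623514] [[ 0.54630852 -0.83758282  0.00142105]
 [-0.79537595 -0.51824606  0.31432169]
 [-0.26253399 -0.17284688 -0.94931547]]
[244.60825372  67.46391314] [309.79675    289.39787343]
```

View pics/w1.png

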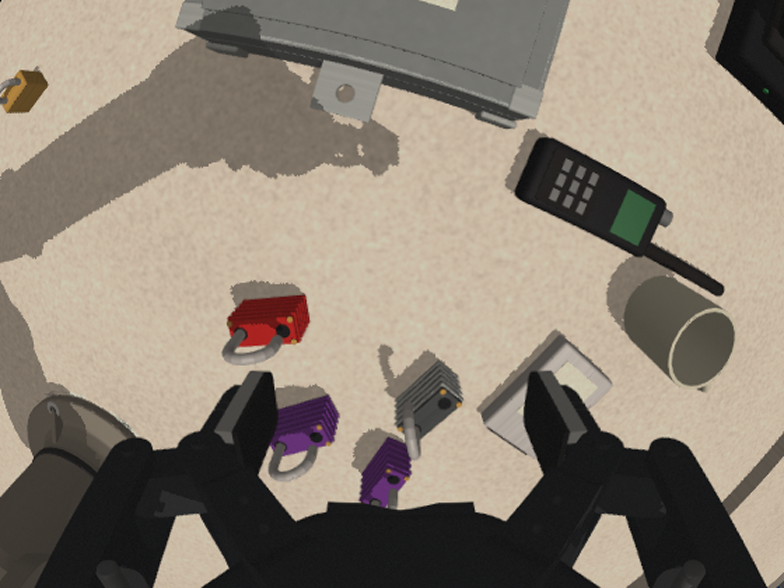

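The lid is shut and the tab with its hole shows at (345,93). The grey padlock is at (428,400), the handset and drive are undisturbed. Zooming in on both.

Run:
```python
from h import *
import pickle
c=pickle.load(open("w1.pkl","rb")); save(c,"w1p.png",(270,245,350,335),6.6); save(c,"w1t.png",(205,30,295,100),8)
```

```text
(no output)
```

View pics/w1p.png

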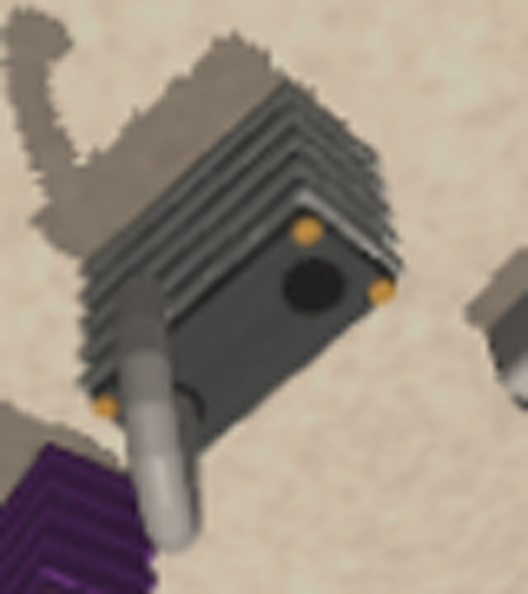

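View pics/w1t.png

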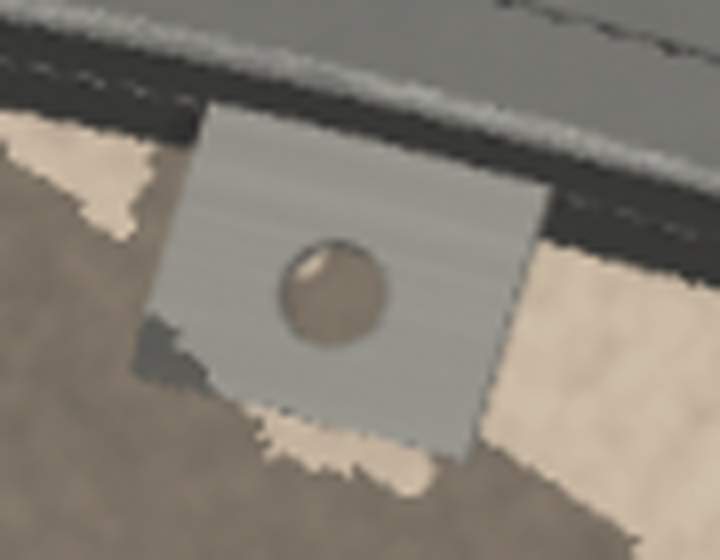

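Run:
```python
from h import *
import pickle
c=pickle.load(open("w1.pkl","rb"))
p=lambda u,v,h:fe_pt(c,270+u/6.6,245+v/6.6,h)[:2]
t=lambda u,v,h:fe_pt(c,205+u/8,30+v/8,h)[:2]
C=(p(382,291,.05)+p(105,406,.05))/2; H=p(315,286,.05); print("C",C,"hole",H,np.linalg.norm(H-C))
e=p(307,230,.05)-p(382,291,.05); print("stud spacing",np.linalg.norm(e),"yaw from studs",np.degrees(np.arctan2(e[1],e[0]))-90)
d=H-C; print("yaw hole",np.degrees(np.arctan2(d[1],d[0])))
y=np.radians(-8)
F=H-(H-C)*2; 
fe=p(141,285,.066); v=fe-F; print("F",F,"fe",fe,np.linalg.norm(v),"shackle yaw",np.degrees(np.arctan2(v[1],v[0])))
h=t(333,293,.06); K=[t(*k,.06) for k in((210,100),(552,187),(467,460),(135,375))]
print("tabhole",h,K)
for a,b in((0,1),(3,2)):
    w=K[a]-K[b]; print(np.linalg.norm(w),np.degrees(np.arctan2(w[1],w[0]))-90)
for a,b in((0,3),(1,2)):
    w=K[a]-K[b]; print(np.linalg.norm(w),np.degrees(np.arctan2(w[1],w[0])))
# overlay predicted bow for checking
im=cv2.resize(c["frame"][245:335,270:350,::-1],None,fx=6.6,fy=6.6,interpolation=cv2.INTER_CUBIC)
ya=np.arctan2(v[1],v[0]); 
for a in np.linspace(0,np.pi,15):
    X=F+(19-19*np.cos(a))*np.array([np.cos(ya),np.sin(ya)]); z=.0795+.019*np.sin(a)
    q=(fe_proj(c,[*X,z])-[270,245])*6.6; cv2.circle(im,(int(q[0]),int(q[1])),4,(0,255,0),-1)
cv2.imwrite("pics/ov1.png",im)
```

```text
C [ 0.36725313 -0.28419553] hole [ 0.38646191 -0.28736021] 0.019467729375626876
stud spacing 0.020100069808501105 yaw from studs -10.058852594412599
yaw hole -9.355534908120507
F [ 0.34804435 -0.28103085] fe [ 0.37783906 -0.25403143] 0.0402081370198483 shackle yaw 42.18229029106948
tabhole [ 0.55675375 -0.08365071] [array([ 0.56981742, -0.05686278]), array([ 0.5823091 , -0.09917816]), array([ 0.54769998, -0.10919544]), array([ 0.5352858 , -0.06792368])]
0.04412066902605209 16.446826902452102
0.04309838425507911 16.740823751069712
0.03625984337123585 17.76088712915565
0.03602966939163717 16.142585378284142
```

View pics/ov1.png

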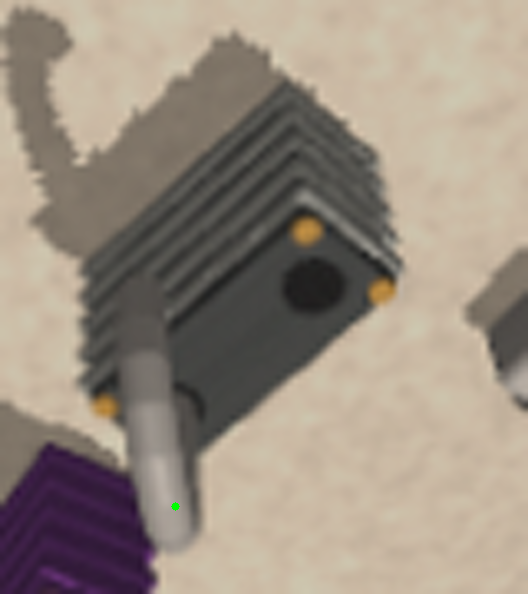

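Run:
```python
from h import *
import pickle
c=pickle.load(open("w1.pkl","rb"))
F=np.array([.3484,-.2810])
im=cv2.resize(c["frame"][245:335,270:350,::-1],None,fx=6.6,fy=6.6,interpolation=cv2.INTER_CUBIC)
for ya,col in((35,(255,0,0)),(42,(0,255,0)),(49,(0,0,255))):
  ya=np.radians(ya)
  for a in np.linspace(0,np.pi,15):
    X=F+(.019-.019*np.cos(a))*np.array([np.cos(ya),np.sin(ya)]); z=.0795+.019*np.sin(a)
    q=(fe_proj(c,[*X,z])-[270,245])*6.6; cv2.circle(im,(int(q[0]),int(q[1])),4,col,-1)
cv2.imwrite("pics/ov2.png",im)
# target: shackle mid & tool deltas
o=bot.get_obs(); print(o["eef_pos"])
q=o["tool_rot"]; x=np.array([q[1]**2-q[2]**2,2*q[1]*q[2]]); yt=np.array([x[1],-x[0]]); print("tool x yaw",np.degrees(np.arctan2(x[1],x[0])))
M=F+.019*np.array([np.cos(np.radians(42)),np.sin(np.radians(42))]); D=M-o["eef_pos"][:2]; print(M,D@x*1e3,D@yt*1e3)
```

```text
[ 0.48065029 -0.1797722   0.2644607 ]
tool x yaw -56.8356528719438
[ 0.36251975 -0.26828652] 9.473348710427453 147.3087221066091
```

View pics/ov2.png

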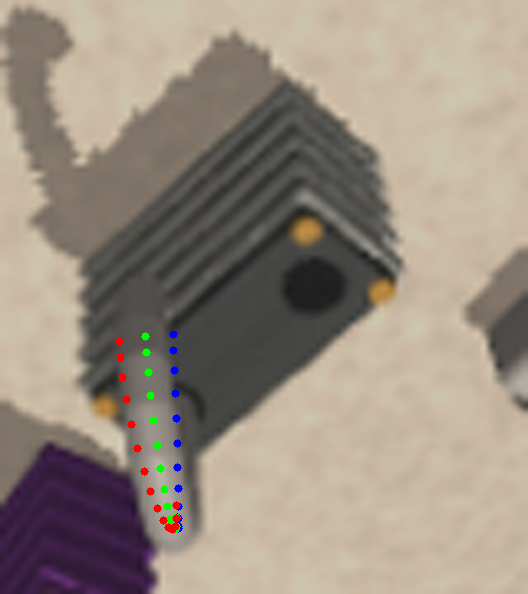

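Run:
```python
from h import *
import pickle
c=pickle.load(open("top.pkl","rb")); P=cloud(c)
for n,u,v in(("pur1",503/1.4,437/1.4),("pur2",560/1.4,443/1.4),("red",460/1.4,390/1.4)):
    print(n,ray(c,u,v,.05)[:2])
hsv=cv2.cvtColor(c["frame"],cv2.COLOR_RGB2HSV)
m=((hsv[:,:,0]>125)&(hsv[:,:,0]<165)&(hsv[:,:,1]>90)).astype(np.uint8)
n,l,s,ce=cv2.connectedComponentsWithStats(m)
for i in range(1,n):
    if s[i,4]>40:
        k=np.argwhere(l==i)[:,::-1].astype(np.float32); R=cv2.minAreaRect(k); print(R,[ray(c,*b,.05)[:2].round(3) for b in cv2.boxPoints(R)])
```

```text
pur1 [ 0.28007589 -0.19514753]
pur2 [ 0.27245195 -0.2933385 ]
red [ 0.35853758 -0.11954545]
((358.4390563964844, 311.95123291015625), (10.307469367980957, 22.801368713378906), 38.65980911254883) [array([ 0.266, -0.166]), array([ 0.31, -0.2 ]), array([ 0.295, -0.22 ]), array([ 0.251, -0.186])]
((399.5, 317.0), (11.0, 24.0), 0.0) [array([ 0.242, -0.279]), array([ 0.299, -0.279]), array([ 0.3  , -0.305]), array([ 0.243, -0.306])]
```

Request:
step_arm(targets=[[2,30,0,-2,0.5],[4,70,0,-5,0.5],[7,110,0,-8,0.5],[9.5,140,0,-9,0.5],[9.5,147.5,0,-9,0.5],[9.5,147.5,10,-9,0.5],[9.5,147.5,40,-9,0.5],[9.5,147.5,75,-9,0.5],[9.5,147.5,100,-9,0.5],[9.5,147.5,110,-9,0.5],[9.5,147.5,110,-9,0.5],[9.5,147.5,110,-9,0.5]], newtons=40)

```text
t: 5.87
eef_pos: [0.3619, -0.269, 0.1542]
tool_rot: [0.0, 0.914, -0.406, -0.0]
contact_force: [0.1, 0.0, -0.0]
gripper_width: 0.499
```

Run:
```python
from h import *
import pickle
c=bot.read_camera("wrist");pickle.dump(c,open("w2.pkl","wb")); save(c,"w2.png",(180,180,400,360),3.6)
o=bot.get_obs();print(o["eef_pos"],o["tool_rot"],o["gripper_width"])
```

```text
[ 0.36230187 -0.2693941   0.15498903] [ 2.38610077e-04  9.13922966e-01 -4.05887231e-01  5.57826582e-04] 0.49774759119176204
```

View pics/w2.png

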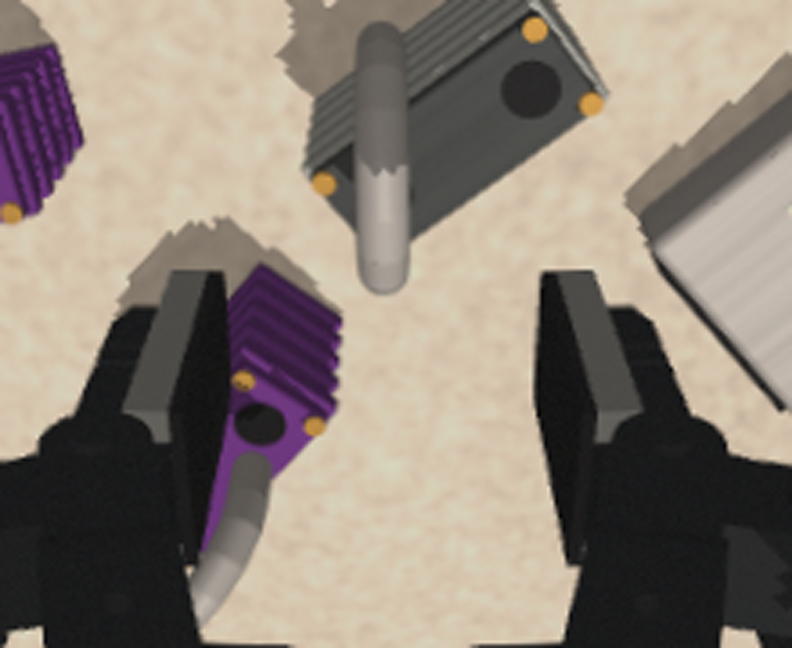

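The shackle stands vertical in the view, centred between the pads (x≈383). Descending and gripping it near the top.

Request:
step_arm(targets=[[0,0,15,0,0.5],[0,0,30,0,0.5],[0,0,38,0,0.5],[0,0,43,0,0.5],[0,0,43,0,0.5],[0,0,43,0,0.7],[0,0,43,0,0.8],[0,0,43,0,0.85],[0,0,43,0,0.9],[0,0,43,0,1],[0,0,43,0,1],[0,0,43,0,1]], newtons=40)

```text
t: 6.92
eef_pos: [0.3615, -0.2695, 0.1116]
tool_rot: [0.0, 0.914, -0.406, 0.001]
contact_force: [1.1, -0.1, 1.5]
gripper_width: 0.084
```

Run:
```python
from h import *
import pickle
c=bot.read_camera("wrist");pickle.dump(c,open("w3.pkl","wb")); save(c,"w3.png",(180,180,400,360),3.6)
o=bot.get_obs();print(o["eef_pos"],o["tool_rot"],o["gripper_width"],o["contact_force"])
```

```text
[ 0.36147192 -0.2694996   0.11153269] [ 6.59151691e-05  9.13726685e-01 -4.06329012e-01  5.24244322e-04] 0.08165464483203919 [ 1.56899869 -0.20310356  2.06699063]
```

View pics/w3.png

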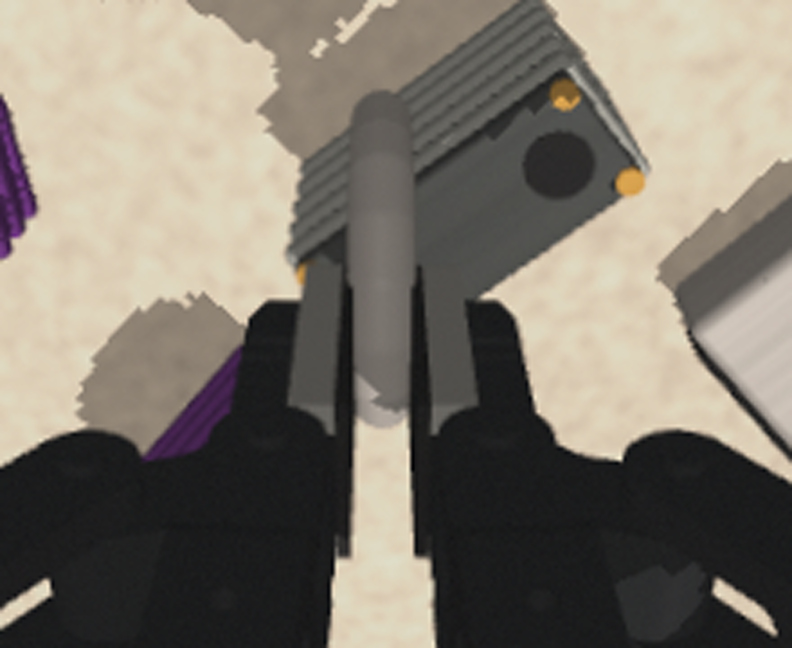

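Gripped on the bow. Now I'll swing it 51.5° clockwise about the fixed leg with the body standing on the desk.

```bash
python3 -c "
import numpy as np
for t in list(range(4,52,4))+[51.5]:
  a=np.radians(t);print([round(17.5*np.sin(a),1),round(17.5*(1-np.cos(a)),1),0,t,1],end=', ')"
```

```text
[np.float64(1.2), np.float64(0.0), 0, 4, 1], [np.float64(2.4), np.float64(0.2), 0, 8, 1], [np.float64(3.6), np.float64(0.4), 0, 12, 1], [np.float64(4.8), np.float64(0.7), 0, 16, 1], [np.float64(6.0), np.float64(1.1), 0, 20, 1], [np.float64(7.1), np.float64(1.5), 0, 24, 1], [np.float64(8.2), np.float64(2.0), 0, 28, 1], [np.float64(9.3), np.float64(2.7), 0, 32, 1], [np.float64(10.3), np.float64(3.3), 0, 36, 1], [np.float64(11.2), np.float64(4.1), 0, 40, 1], [np.float64(12.2), np.float64(4.9), 0, 44, 1], [np.float64(13.0), np.float64(5.8), 0, 48, 1], [np.float64(13.7), np.float64(6.6), 0, 51.5, 1],
```

Request:
step_arm(targets=[[1.2,0,0,4,1],[2.4,0.2,0,8,1],[3.6,0.4,0,12,1],[4.8,0.7,0,16,1],[6,1.1,0,20,1],[7.1,1.5,0,24,1],[8.2,2,0,28,1],[9.3,2.7,0,32,1],[10.3,3.3,0,36,1],[11.2,4.1,0,40,1],[12.2,4.9,0,44,1],[13,5.8,0,48,1],[13.7,6.6,0,51.5,1],[13.7,6.6,0,51.5,1],[13.7,6.6,0,51.5,1]])

```text
t: 8.22
eef_pos: [0.3652, -0.2834, 0.1111]
tool_rot: [-0.0, -0.647, 0.762, 0.0]
contact_force: [0.6, 1.2, 1.8]
gripper_width: 0.085
```

Run:
```python
from h import *
import pickle
c=bot.read_camera("wrist");pickle.dump(c,open("w4.pkl","wb")); save(c,"w4.png",(180,180,400,360),3.6)
o=bot.get_obs();print(o["eef_pos"],o["tool_rot"],o["gripper_width"],o["contact_force"],o["torque"])
```

```text
[ 0.36522462 -0.28340762  0.11115963] [ 7.19324502e-05 -6.47257548e-01  7.62271278e-01  3.99845438e-04] 0.08208781173992657 [0.75596254 0.87968039 1.99603479] [ 0.39703307 -0.13183978 -0.03875351]
```

View pics/w4.png

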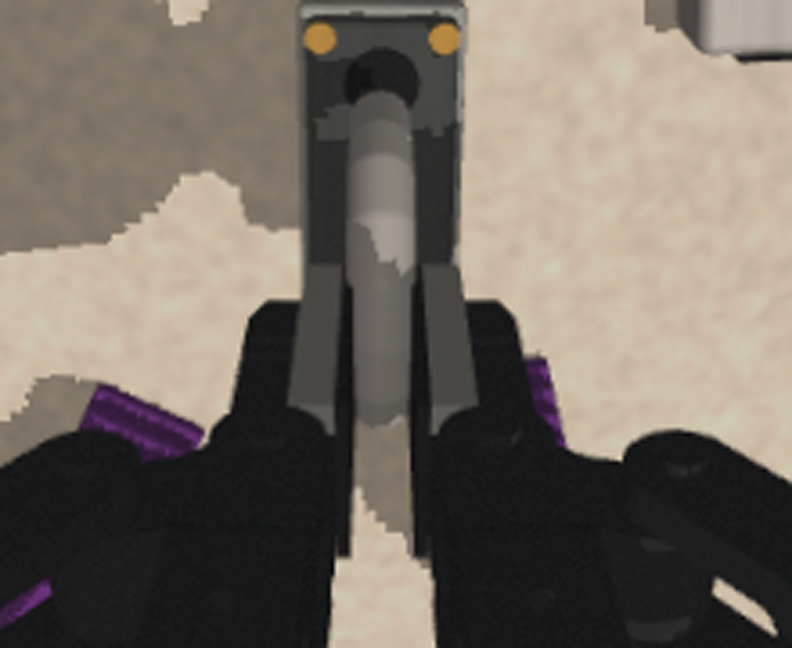

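The leg (381,95) is now lined up with the body hole (381,80). Lift a little and check how it hangs.

Request:
step_arm(targets=[[0,0,-3,0,1],[0,0,-8,0,1],[0,0,-15,0,1],[0,0,-22,0,1],[0,0,-27,0,1],[0,0,-30,0,1],[0,0,-30,0,1],[0,0,-30,0,1]], newtons=50)

```text
t: 8.93
eef_pos: [0.3654, -0.2837, 0.1414]
tool_rot: [0.0, -0.647, 0.763, -0.0]
contact_force: [-0.7, -0.4, -4.7]
gripper_width: 0.078
```

Run:
```python
from h import *
import pickle
c=bot.read_camera("wrist");pickle.dump(c,open("w5.pkl","wb")); save(c,"w5.png",(180,180,400,360),3.6)
s=bot.read_camera("scene"); save(s,"s5.png",(140,130,300,250),5)
o=bot.get_obs();print(o["eef_pos"],o["tool_rot"],o["gripper_width"],o["contact_force"],o["torque"])
```

```text
[ 0.36518219 -0.28358239  0.14111404] [-2.00467743e-05 -6.46563972e-01  7.62859739e-01  2.19585886e-04] 0.07966289818489791 [-0.05832493  1.00607895 -6.63102418] [ 0.02280886 -0.01499733 -0.00098696]
```

View pics/w5.png

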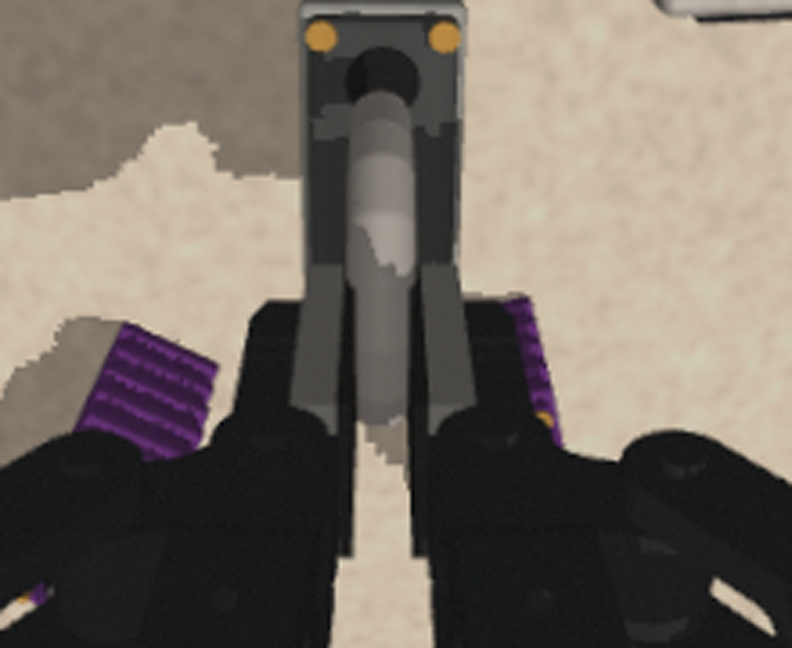

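View pics/s5.png

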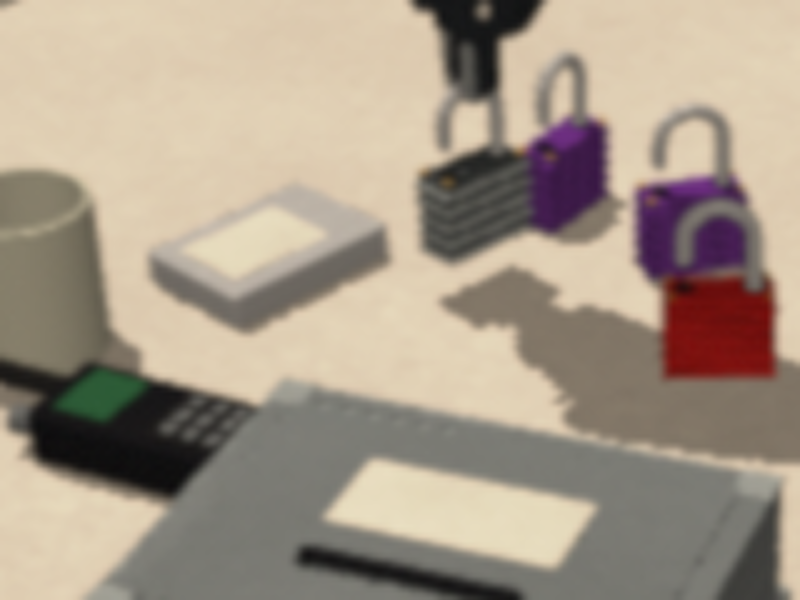

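It hangs straight. Carrying it to 60 mm in front of the final place, turned to the box's yaw.

Request:
step_arm(targets=[[-5,-2,0,0,1],[-15,-7,0,-2,1],[-30,-13,0,-4,1],[-47,-21,0,-6,1],[-65,-29,0,-9,1],[-83,-37,0,-11,1],[-101,-45,0,-14,1],[-119,-53,0,-16,1],[-137,-61,0,-19,1],[-155,-68,0,-21,1],[-170,-75,0,-23,1],[-182,-80,0,-24.5,1],[-190,-84,0,-25.5,1],[-194.5,-85.5,0,-25.7,1],[-194.5,-85.5,0,-25.7,1],[-194.5,-85.5,0,-25.7,1],[-194.5,-85.5,0,-25.7,1]])

```text
t: 10.45
eef_pos: [0.4809, -0.107, 0.1413]
tool_rot: [0.0, 0.799, -0.601, -0.0]
contact_force: [-0.0, 0.7, -5.4]
gripper_width: 0.082
```

Run:
```python
from h import *
import pickle
c=bot.read_camera("wrist");pickle.dump(c,open("w6.pkl","wb")); save(c,"w6.png",s=1.4);save(c,"w6c.png",(220,50,340,270),2.7)
o=bot.get_obs();print(o["eef_pos"],o["tool_rot"],o["gripper_width"],o["contact_force"],o["torque"])
```

```text
[ 0.48093372 -0.10699696  0.14131061] [ 1.91284190e-04  7.99339512e-01 -6.00879612e-01 -2.67729586e-05] 0.08237078237788877 [-0.02476125  0.43300016 -5.13619578] [-0.00362904 -0.02607749  0.01288146]
```

View pics/w6.png

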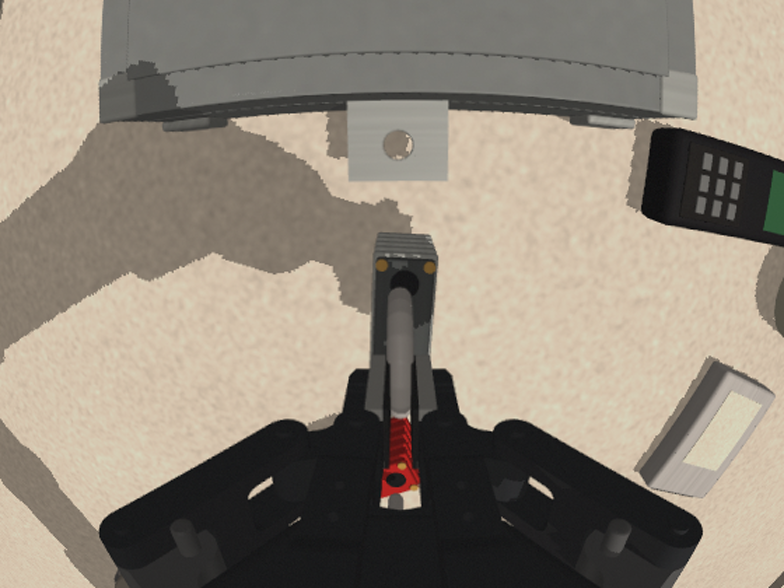

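Run:
```python
from h import *
import pickle
c=pickle.load(open("w6.pkl","rb"))
save(c,"w6d.png",(240,60,330,290),2.6)
im=c["frame"][60:140,240:330,::-1]; cv2.imwrite("pics/w6t.png",cv2.resize(im,None,fx=7,fy=7,interpolation=cv2.INTER_CUBIC))
im=c["frame"][155:300,250:330,::-1]; cv2.imwrite("pics/w6l.png",cv2.resize(im,None,fx=4,fy=4,interpolation=cv2.INTER_CUBIC))
```

```text
(no output)
```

View pics/w6t.png

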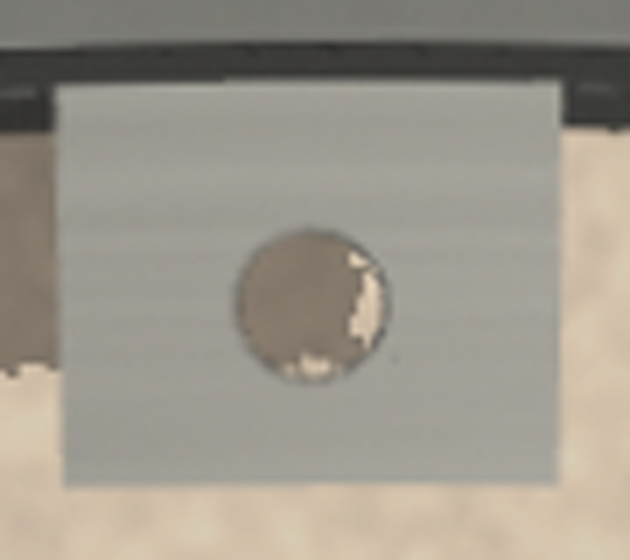

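View pics/w6l.png

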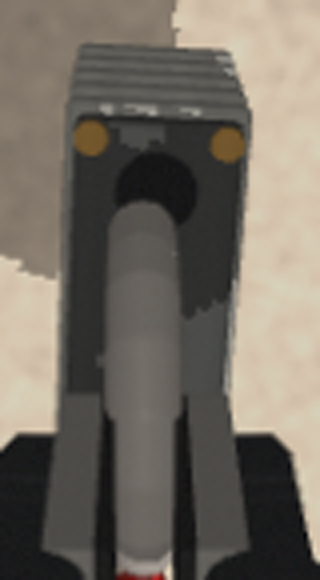

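Run:
```python
from h import *
import pickle
c=pickle.load(open("w6.pkl","rb"))
T=fe_pt(c,240+313/7,60+306/7,.06)[:2]; print("tabhole",T)
o=bot.get_obs(); q=o["tool_rot"]; e=o["eef_pos"][:2]
x=np.array([q[1]**2-q[2]**2,2*q[1]*q[2]]); y=np.array([x[1],-x[0]]); print("shackle yaw",np.degrees(np.arctan2(-y[1],-y[0])))
loc=lambda X:((X-e)@x*1e3,(X-e)@y*1e3)
print("tab in tool",loc(T), "w1 est",loc(np.array([.5568,-.0837])))
lift=.0301
p=lambda u,v,h:fe_pt(c,250+u/4,155+v/4,h)[:2]
print("bodyhole",loc(p(155,190,.05+lift)),"studs",loc(p(91,138,.05+lift)),loc(p(228,145,.05+lift)))
# leg width edges at bow side x (front-most silhouette = outer face of free leg at ~z .064..0.0795)
for h in(.066,.072,.0795): print("tip",h,loc(p(143,201,h+lift)))
im=c["frame"][155:300,250:330,::-1]; im=cv2.resize(im,None,fx=4,fy=4,interpolation=cv2.INTER_CUBIC)
for dy,col in((0,(0,255,0)),(1.5,(255,0,0)),(3,(0,0,255))):
  for dz in(.064,.0795):
    for a in np.linspace(0,2*np.pi,24):
      X=e-y*(.019+dy/1e3)+.0045*np.array([np.cos(a),np.sin(a)])
      r=(fe_proj(c,[*X,dz+lift])-[250,155])*4; cv2.circle(im,(int(r[0]),int(r[1])),1,col,-1)
cv2.imwrite("pics/ov6.png",im)
```

```text
tabhole [ 0.55644144 -0.08368829]
shackle yaw 16.13415598124352
tab in tool (np.float64(-1.4079880280241386), np.float64(-79.01092297455)) w1 est (np.float64(-1.2970979976894348), np.float64(-79.35210797565139))
bodyhole (np.float64(0.9836281196920323), np.float64(-21.763318375162378)) studs (np.float64(-8.370239617946472), np.float64(-29.73509496359399)) (np.float64(11.63841659150524), np.float64(-28.677203126209253))
tip 0.066 (np.float64(-0.8034290179188958), np.float64(-25.369256112697485))
tip 0.072 (np.float64(-0.8095747694303576), np.float64(-27.36276993959387))
tip 0.0795 (np.float64(-0.8172569588196625), np.float64(-29.854662223214458))
```

View pics/ov6.png

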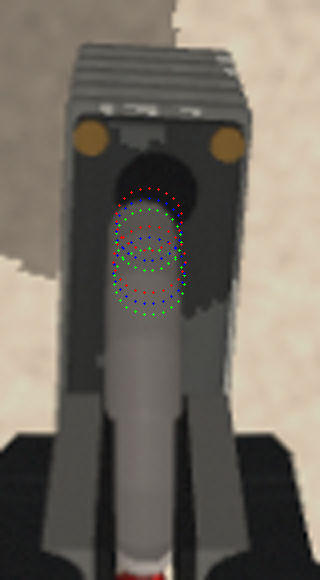

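The free leg is at tool (-0.8,-20.5) mm and the tab hole at (-1.4,-79.0). I'll lower to about 1.5 mm above the desk, then creep in.

Request:
step_arm(targets=[[0,0,4,0,1],[0,0,10,0,1],[0,0,16,0,1],[0,0,22,0,1],[0,0,26,0,1],[0,0,28.5,0,1],[0,0,28.5,0,1],[0,-1,28.5,0,1],[0,-3,28.5,0,1],[0,-6,28.5,0,1],[0,-9,28.5,0,1],[0,-12,28.5,0,1],[0,-15,28.5,0,1],[0,-18,28.5,0,1],[0,-20,28.5,0,1],[0,-21,28.5,0,1],[0,-21,28.5,0,1]])

```text
t: 11.92
eef_pos: [0.502, -0.1, 0.1128]
tool_rot: [0.0, 0.8, -0.6, 0.0]
contact_force: [0.0, 0.1, -5.3]
gripper_width: 0.079
```

Run:
```python
from h import *
import pickle
c=bot.read_camera("wrist");pickle.dump(c,open("w7.pkl","wb")); save(c,"w7.png",(215,90,345,290),3)
s=bot.read_camera("scene"); save(s,"s7.png",(180,150,320,255),5)
o=bot.get_obs();print(o["eef_pos"],o["tool_rot"],o["gripper_width"],o["contact_force"],o["torque"])
```

```text
[ 0.50156254 -0.10018202  0.11275283] [ 7.00782402e-05  7.99917741e-01 -6.00109652e-01 -9.07110183e-05] 0.08039267614919626 [ 0.28135714 -0.31825821 -5.25331861] [ 0.006822    0.00727044 -0.0137366 ]
```

View pics/w7.png

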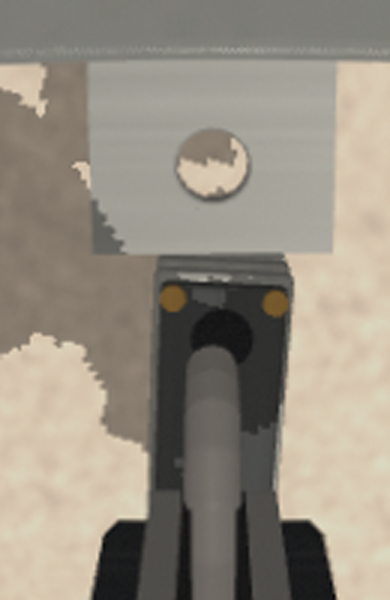

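View pics/s7.png

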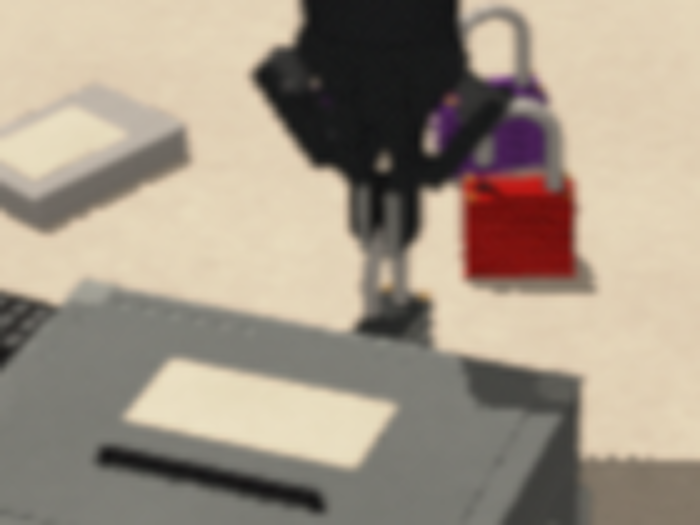

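Request:
step_arm(targets=[[0,-1,0,0,1],[0,-3,0,0,1],[0,-5.5,0,0,1],[0,-8,0,0,1],[0,-10.5,0,0,1],[0,-13,0,0,1],[-0.3,-15.5,0,0,1],[-0.3,-18,0,0,1],[-0.3,-20.5,0,0,1],[-0.6,-23,0,0,1],[-0.6,-25.5,0,0,1],[-0.6,-28,0,0,1],[-0.6,-30.5,0,0,1],[-0.6,-33,0,0,1],[-0.6,-35,0,0,1],[-0.6,-36.5,0,0,1],[-0.6,-37.5,0,0,1],[-0.6,-37.5,0,0,1]])

```text
t: 13.52
eef_pos: [0.5378, -0.089, 0.1128]
tool_rot: [-0.0, 0.8, -0.6, 0.0]
contact_force: [-0.7, 0.3, -5.5]
gripper_width: 0.078
```

Run:
```python
from h import *
import pickle
c=bot.read_camera("wrist");pickle.dump(c,open("w8.pkl","wb")); save(c,"w8.png",(230,140,330,290),4)
o=bot.get_obs();print(o["eef_pos"],o["tool_rot"],o["gripper_width"],o["contact_force"],o["torque"])
```

```text
[ 0.53757551 -0.08902633  0.11276671] [ 1.64528865e-05  7.99975549e-01 -6.00032599e-01 -3.08616311e-05] 0.07817898904791645 [ 0.42326455 -0.1990667  -5.26075535] [0.01843786 0.07085249 0.03633357]
```

View pics/w8.png

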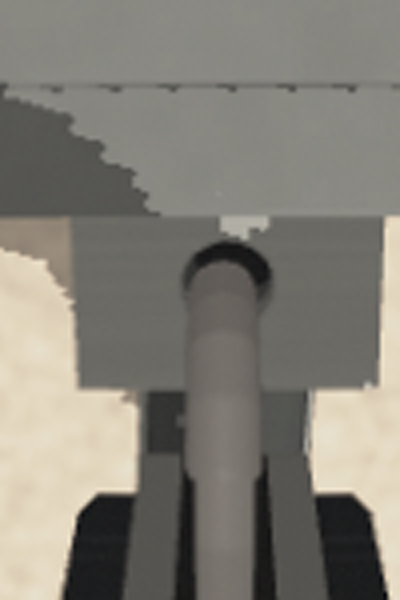

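```bash
cat > ov.py <<'E'
from h import *
import sys
def overlay(c,o,name,crop,s,lx,ly,lift,T,press=0):
    q=o["tool_rot"]; e=o["eef_pos"][:2]
    x=np.array([q[1]**2-q[2]**2,2*q[1]*q[2]]); y=np.array([x[1],-x[0]])
    im=c["frame"][crop[1]:crop[3],crop[0]:crop[2],::-1]; im=cv2.resize(im,None,fx=s,fy=s,interpolation=cv2.INTER_CUBIC)
    def circ(X,z,r,col):
        for a in np.linspace(0,2*np.pi,40):
            P=X+r*np.array([np.cos(a),np.sin(a)]); u=(fe_proj(c,[*P,z])-crop[:2])*s; cv2.circle(im,(int(u[0]),int(u[1])),1,col,-1)
    L=e+x*lx/1e3+y*ly/1e3
    circ(L,.066+lift-press,.0045,(0,255,0)); circ(L,.0795+lift-press,.0045,(255,255,0)); circ(T,.06,.0065,(0,0,255))
    cv2.imwrite("pics/"+name,im); d=T-L; print("tab-leg in tool x,y mm",d@x*1e3,d@y*1e3)
E
python3 - <<'E'
from ov import *
import pickle
c=pickle.load(open("w8.pkl","rb")); o=bot.get_obs()
overlay(c,o,"ov8.png",(230,140,330,290),4,-.8,-20.5,.0016,np.array([.5565,-.0837]))
E
```

```text
tab-leg in tool x,y mm 0.983980410621757 0.8410988353629121
```

View pics/ov8.png

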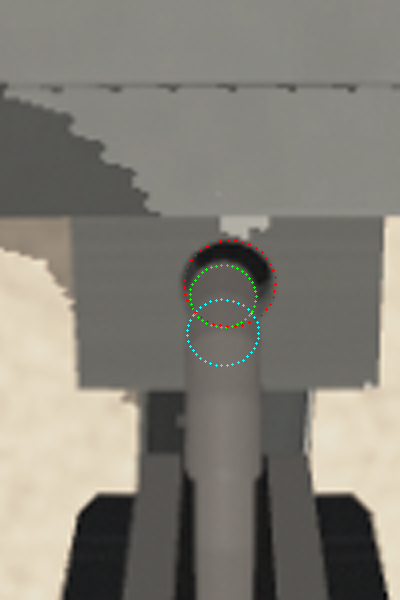

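Request:
step_arm(targets=[[0.2,0.3,0,-0.7,1],[0.1,0.6,0,-1.5,1],[0,0.8,0,-2.3,1],[0,0.8,0,-2.8,1],[0,0.8,0,-2.8,1],[0,0.8,1,-2.8,1],[0,0.8,2,-2.8,1],[0,0.8,2,-2.8,1],[0,0.8,2,-2.8,1],[0.2,0.8,2,-2,1],[0.5,0.8,2,-1,1],[0.8,0.8,2,0,1],[0.8,0.8,2,0,1],[0.8,0.8,2,0,1]])

```text
t: 14.73
eef_pos: [0.5371, -0.09, 0.1108]
tool_rot: [0.0, 0.8, -0.6, 0.0]
contact_force: [-1.3, 0.2, 2.8]
gripper_width: 0.082
```

Run:
```python
from ov import *
import pickle
c=bot.read_camera("wrist");pickle.dump(c,open("w9.pkl","wb")); 
o=bot.get_obs();print(o["eef_pos"],o["tool_rot"],o["gripper_width"],o["contact_force"],o["torque"])
save(c,"w9.png",(230,140,330,290),4)
overlay(c,o,"ov9.png",(230,140,330,290),4,-.8,-20.5,0,np.array([.5565,-.0837]))
```

```text
[ 0.53712017 -0.09002357  0.11081461] [ 2.00700545e-06  7.99997157e-01 -6.00003784e-01  9.11756219e-05] 0.07919107533339372 [-1.28583161 -0.12596995  1.68353312] [ 0.1296762   0.38789904 -0.07019402]
tab-leg in tool x,y mm 0.1555341127400213 0.1247716872615302
```

View pics/w9.png

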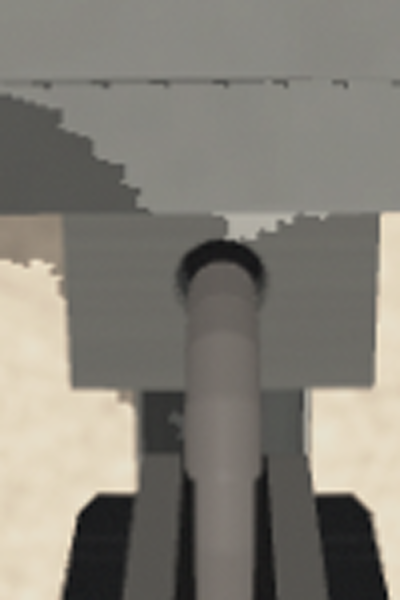

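View pics/ov9.png

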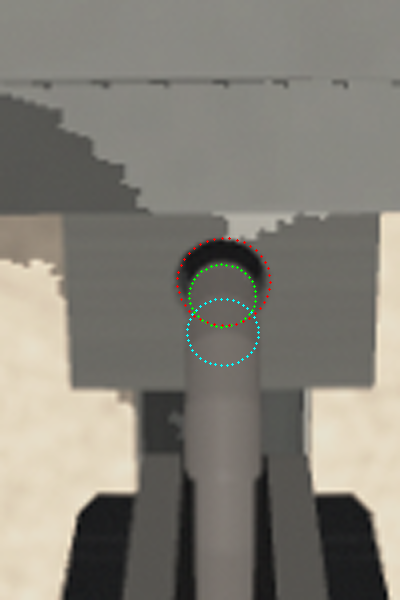

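The leg is centred over the tab hole and the body is standing on the desk. I'll press in stages and watch the force.

Request:
step_arm(targets=[[0,0,2,0,1],[0,0,4,0,1],[0,0,6,0,1],[0,0,8,0,1],[0,0,9.5,0,1],[0,0,11,0,1],[0,0,11,0,1]])

```text
t: 15.37
eef_pos: [0.5371, -0.09, 0.0995]
tool_rot: [0.0, 0.8, -0.6, -0.0]
contact_force: [-1.8, 1.2, 3.9]
gripper_width: 0.08
```

Request:
step_arm(targets=[[0,0,1.5,0,1],[0,0,3,0,1],[0,0,4,0,1],[0,0,5,0,1],[0,0,5,0,1]])

```text
t: 15.78
eef_pos: [0.5371, -0.0901, 0.0952]
tool_rot: [-0.0, 0.8, -0.6, -0.0]
contact_force: [-4.3, 2.0, 10.4]
gripper_width: 0.08
```

Run:
```python
from ov import *
import pickle
c=bot.read_camera("wrist");pickle.dump(c,open("w10.pkl","wb")); 
o=bot.get_obs();print(o["eef_pos"],o["tool_rot"],o["gripper_width"],o["contact_force"],o["torque"])
save(c,"w10.png",(230,140,330,290),4)
```

```text
[ 0.53713118 -0.09014657  0.09530373] [-3.11206957e-04  7.99881935e-01 -6.00157305e-01 -4.74076814e-05] 0.07718441657913232 [-3.79631216  1.59459362 10.65420591] [ 0.45233762  0.81596824 -0.03154822]
```

View pics/w10.png

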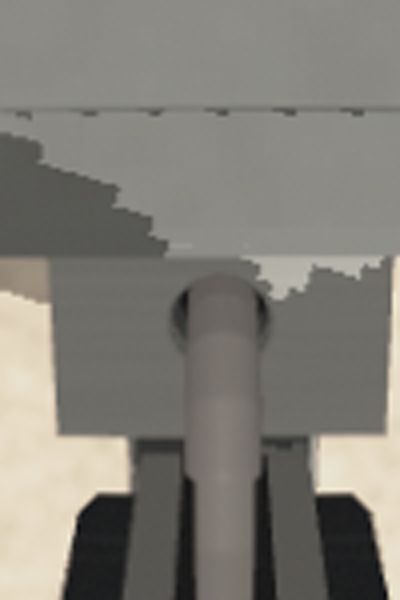

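Travel is 16 mm at about 11 N, so it is past the body top (14 mm) and the end is entering its hole. Continuing.

Request:
step_arm(targets=[[0,0,1,0,1],[0,0,2,0,1],[0,0,3,0,1],[0,0,3,0,1]])

```text
t: 16.17
eef_pos: [0.5369, -0.09, 0.0916]
tool_rot: [0.0, 0.8, -0.6, -0.0]
contact_force: [-0.5, -0.8, -3.7]
gripper_width: 0.078
```

Request:
step_arm(targets=[[0,0,0.7,0,1],[0,0,1.4,0,1],[0,0,2,0,1],[0,0,2,0,1]])

```text
t: 16.5
eef_pos: [0.5371, -0.0901, 0.09]
tool_rot: [-0.0, 0.8, -0.6, -0.0]
contact_force: [-1.5, 1.8, 5.9]
gripper_width: 0.079
```

Request:
step_arm(targets=[[0,0,0.5,0,1],[0,0,1,0,1],[0,0,1,0,1]])

```text
t: 16.75
eef_pos: [0.5372, -0.0903, 0.0899]
tool_rot: [-0.001, 0.8, -0.6, -0.0]
contact_force: [-5.6, 1.8, 15.1]
gripper_width: 0.08
```

Hard stop at 21.4 mm. A slight extra press, then ease off and open the fingers.

Request:
step_arm(targets=[[0,0,0.5,0,1],[0,0,0.5,0,1],[0,0,-0.7,0,1],[0,0,-1.2,0,1],[0,0,-1.2,0,1]])

```text
t: 17.17
eef_pos: [0.5371, -0.0902, 0.0904]
tool_rot: [-0.0, 0.8, -0.6, 0.0]
contact_force: [-2.4, -0.0, 5.1]
gripper_width: 0.079
```

Request:
step_arm(targets=[[0,0,-0.5,0,1],[0,0,-0.5,0,0.85],[0,0,-0.5,0,0.7],[0,0,-0.5,0,0.6],[0,0,-0.5,0,0.6],[0,0,-0.5,0,0.6]])

```text
t: 17.67
eef_pos: [0.537, -0.0901, 0.0904]
tool_rot: [0.0, 0.8, -0.6, 0.0]
contact_force: [0.1, 0.5, -0.4]
gripper_width: 0.399
```

Run:
```python
from ov import *
import pickle
c=bot.read_camera("wrist")
o=bot.get_obs();print(o["eef_pos"],o["tool_rot"],o["gripper_width"],o["contact_force"],o["torque"])
save(c,"w11.png",(200,140,360,300),3.6)
```

```text
[ 0.53703953 -0.09005922  0.09039987] [ 6.62554670e-05  7.99965442e-01 -6.00046070e-01  2.75756249e-05] 0.39818022591533253 [-0.48988037  0.65227235  0.07704783] [-0.03746388 -0.0206958   0.0233325 ]
```

View pics/w11.png

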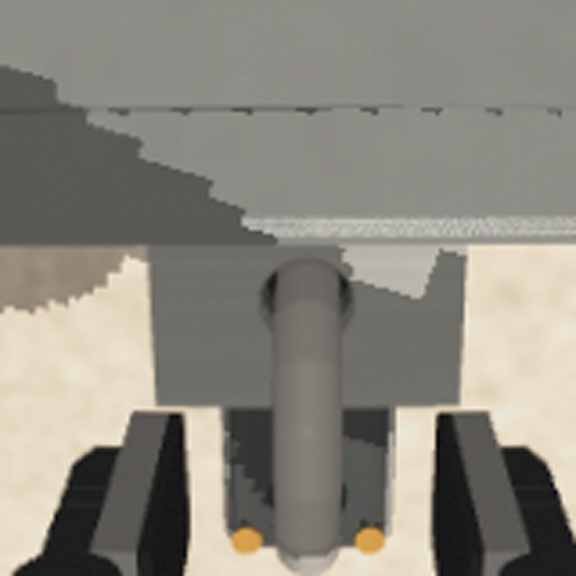

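Released, and the bow stays low with the leg in the hole. Retreating straight up for a final check.

Request:
step_arm(targets=[[0,0,-5,0,0.6],[0,0,-15,0,0.6],[0,0,-35,0,0.6],[0,0,-60,0,0.6],[0,0,-90,0,0.6],[0,0,-120,0,0.6],[0,20,-140,0,0.6],[0,50,-145,0,0.6],[0,65,-145,0,0.6],[0,70,-145,0,0.6],[0,70,-145,0,0.6]])

```text
t: 18.63
eef_pos: [0.469, -0.1098, 0.236]
tool_rot: [-0.001, 0.8, -0.601, -0.0]
contact_force: [-0.1, 0.6, 1.2]
gripper_width: 0.405
```

Run:
```python
from ov import *
import pickle
c=bot.read_camera("wrist");pickle.dump(c,open("w12.pkl","wb"))
o=bot.get_obs();print(o["eef_pos"],o["contact_force"],o["t"])
save(c,"w12.png",s=1.4); save(c,"w12c.png",(220,60,340,200),4.2)
t=bot.read_camera("top"); save(t,"top12.png",s=1.4); Q=cloud(t)
s=bot.read_camera("scene"); save(s,"s12.png",s=1.4)
z=c["z_map"]; f=f_of(c)
# bow height from wrist depth
O=-c["t"]@c["R"]
H=np.zeros(z.shape)
best=[]
for v in range(80,200):
  for u in range(250,310):
    if z[v,u]>0:
      _,d=fe_ray(c,u,v); k=z[v,u]/(c["R"][2]@d); X=O+d*k
      if np.hypot(X[0]-.5375,X[1]+.0895)<.012: best.append(X)
best=np.array(best); print(len(best), np.sort(best[:,2])[-10:])
```

```text
[ 0.4702052  -0.10922157  0.23594474] [ 0.47714118 -0.18716559  0.32344773] 18.6833
542 [0.08392857 0.08401275 0.0840244  0.08404652 0.084081   0.08429642
 0.08446691 0.08454103 0.08457543 0.08462105]
```

View pics/w12.png

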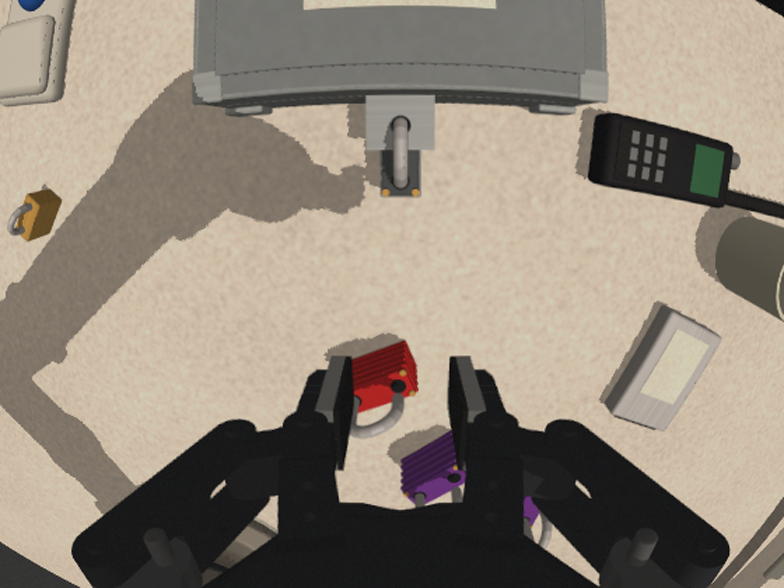

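View pics/s12.png

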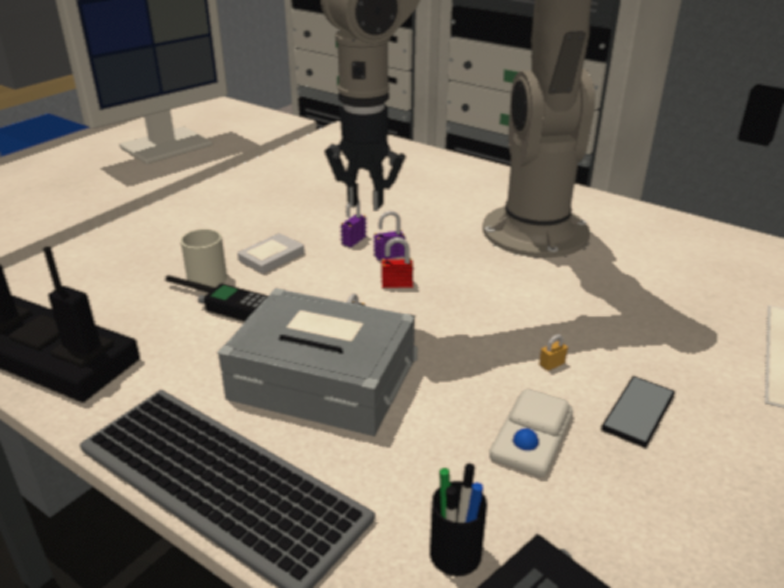

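View pics/w12c.png

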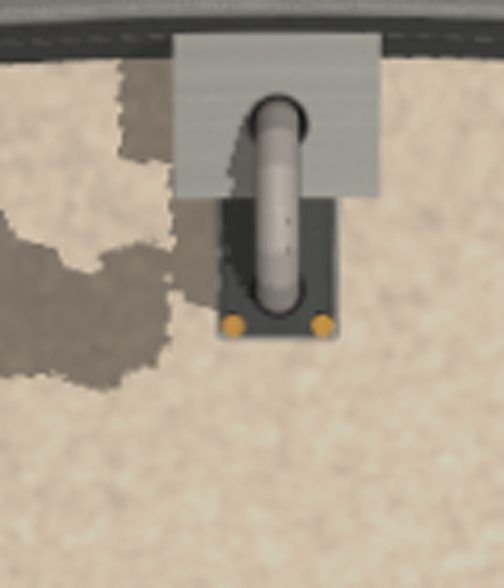

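The leg goes down through the tab hole at (278,122) in the crop. The padlock is upright and the bow top is at 82–84 mm, where locked is about 82 and open 103. Nothing else has moved, so I'm handing it in.

```bash
python3 -c "
from station import bot
print(bot.hand_in())"
```

```text
the job is handed in; nothing more can be done
None
```

The padlock is locked through both tabs on the shut box, and I handed the job in at about 19 s; the hand-in reports no verdict.

- **Lid:** I pushed it shut until the fingertips stopped at the 93 mm lid height with about 8 N.
- **Padlock:** I gripped the grey laminated padlock by its bow, swung the shackle about 51° over its hole, and carried it under the tabs. After a small swing correction there, I pressed the shackle down.
- **Press:** The pawl peaked at about 11 N, then gave way. The shackle stopped hard after about 21.4 mm; the highest reading was 15 N, and I did not read the force during one slightly deeper push.

**Last checks:** After I opened the fingers the bow stayed down. Its top measured 84 mm (about 82 locked, 103 open). The free leg sits within the tab hole, and the padlock looks upright. The gripper touches nothing, and the other things look unmoved in the pictures.

**What disagreed:** The bow reads about 2 mm above the expected height, and two estimates of the tab hole differed by about 2 mm; both are about the 2 mm calibration error. I inferred the click from the force drop, the hard stop and the bow staying down, because the joint value can't be read.

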